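# Set and clamp the second leg of a drying rack

### The job

The drying rack on the folding table has one leg already set and locked; its twin is still pushed in, with its cam lever standing open. Draw the loose leg out against its return spring until its foot is level with the foot of the set leg, and while you hold it there squeeze its cam lever fully shut against the leg. Finish while still holding the leg at that length with the lever shut, so that I can put the locking screw in; leave the lever open until the leg is at length, and do not shift the set leg or the things lying around.

Things in the scene. Friction and masses are not known exactly. Their poses are not given: they have to be found in the camera images.
- airer: The rack's fixed white frame of cross bars and rods, low on the table, top at 96 mm. Origin on the table, midway between its two parallel leg tubes, level with their mouths. x runs back along the tubes (away from the robot, within 20 deg), y across, z up. The tubes are 120 mm either side of the origin; a leg slides out of each towards -x. Either one may hold the loose leg.
- loose_tube: White square tube, 26 mm, 300 mm long, axis 75 mm above the table, that the loose leg slides in. Origin on the table under its mouth; axes as airer.
- leg_foot (a point): Centre of the loose leg's rubber cross-foot, 20 (x) by 100 (y) by 36 mm (z), 75 mm above the table; axes as airer. The leg pulls out to -x. Behind the foot (+x) is the leg, a 16 mm square bar on its centre line; 59 to 85 mm behind the foot centre is a 26 mm collar with the cam lever. Fingers astride the bar from above can pull on the foot's back face, 10 mm behind its centre.
- leg (a joint): How far the loose leg is drawn out of its tube, m: 0 pushed home (at the start), 0.13 at the stop. A return spring pulls it home with 5 N at 0 and 7.6 N at 0.13, plus 1 N of friction. The shut cam lever does not resist the spring: let go and the leg runs back.
- set_leg_foot (a point): Centre of the same kind of foot on the set leg, in the other tube, 240 mm across from the loose one; same axes and sizes, its own lever shut. It is drawn out 50 to 95 mm and locked; its place along x is the length mark for the loose leg.
- cam (a joint): Opening of the loose leg's black cam lever, rad: 0 shut (flat along the leg, at a stop), 0.30 to 0.42 at the start. It moves with the leg. Upright pin 72 mm behind the foot centre (+x) and 13 mm to the +y side of the leg's axis; from the pin it reaches 50 mm towards the foot; 7 mm thick, 22 mm tall. It opens to +y, stays where left and turns with 0.12 N m (2.5 N at the tip).
- cam_tip (a point): Free end of the lever, mid-thickness, 75 mm above the table; its +x points from tip to pin. The lever's outer face here is 16.5 mm from the leg's axis when shut, 37 mm at 0.42 rad. Squeezing bar and lever together between tip and mid-length shuts it: the shut pair is 24.5 mm wide, its middle 4 mm to +y of the leg's axis.
- peg_a: Wooden clothes peg, 72 x 12 x 14 mm, lying on the table between the legs; leave alone (origin: centre of its underside).
- peg_b: A second such peg, between the legs nearer their feet; leave alone (origin: centre of its underside).
- detergent: White detergent bottle, 80 mm across, 220 mm tall; leave alone (origin: centre of its underside).
- starch: Spray can, 56 mm across, 180 mm tall; leave alone (origin: centre of its underside).
- mug: White mug, 80 mm across, 90 mm tall; leave alone (origin: centre of its underside).
- soap_carton: Cardboard carton 110 x 170 x 55 mm; leave alone (origin: centre of its underside).
- brush: Hand brush lying flat, about 0.2 m long (origin on its underside); leave alone.

How it is judged:
By the outcome, as a careful person would: the job done as asked, in the order asked, and still so for the second after the job is handed in, while the arm keeps its last pose, push and grip.
It also fails if it takes over 35 s, if anything falls off the work surface, if the arm or the gripper's body presses on something with over 40 N, if the wrist force passes 120 N, or if a joint passes its speed limit or range.

### The arm

A 6-joint arm with a two-finger parallel gripper is mounted at the origin on the work surface. World frame = base frame: x ahead of the robot, y to its left, z up, the work surface at z = 0. Lengths are in mm, angles in degrees, forces in N, time in s.
With the tool pointing down it reaches from about 350 to 850 mm from the base axis. Payload 8.1 kg.
Tool frame: the origin (TCP) lies at the centre of the arm's flange, where the gripper is bolted on; the fingertips stand 173 mm ahead of it and the grasp point (between the pads) lies 155 mm ahead of it; z points along the fingers, y is the line along which they close (so a half turn about z gives the same grasp; the last joint's range is limited). The gripper opens to 85 mm and grips with 20 to 120 N. Pads are 22 mm wide; open, the fingers measure 114 mm over their backs; the gripper's body (76 mm by 85 mm) begins 54 mm behind the grasp point. The pads swing forward as they close: fully open they stand 13 mm farther back than shut.
Start: joints at [-75.653, 7.471, 85.268, -0, 87.261, -4.893], TCP at [197.735, -566.487, 404.692] pointing down, gripper open.
Joint ranges: [-169.43, 169.43], [-51.17, 129.36], [1.28, 143.12], [-76.62, 256.62], [0, 156.53], [-152.29, 152.29]. Speed limits (degrees/s): [136.94, 136.94, 159.86, 180, 180, 180].

### API

Orientations are given as [roll, pitch, yaw] about the fixed x, y, z axes, in that order (R = Rz(yaw) Ry(pitch) Rx(roll)).
In Python, from bench import * gives the robot as it stands.
- The arm moves only by the shell command python3 -m jog 'ROWS' [FORCE]. ROWS is text: rows parted by semicolons, each of 7 numbers parted by spaces: the shift along the tool's x, y, z scaled (see below), then the turn, a rotation vector about the tool's x, y, z scaled (see below), then the closure, from -1 (fully open) to 1 (shut). In form: tx ty tz wx wy wz hand; .... A call has 1 to 5 rows; each row shifts and turns the commanded pose from where the row before left it, along the tool's axes as they then stand; what a row does not reach is not made up. The controller multiplies each number of a shift by 0.1 m and each number of a turn by 60 degrees. A row lasts 1/8 s, in which the tool goes at most 62.5 mm and 10.7 degrees, less where a joint would pass 70% of its speed; a pose out of reach is approached as far as the arm can. A call with a number of a shift or a turn outside -1 to 1 is refused whole. A call with a gripper value outside its range is refused whole. The fingers move at their own pace and stop on an object; FORCE is the grip in N (left out, the last holds). Time passes only in rows, so rows that do not move let the fingers close. It gives the time, the measured TCP pose, the force, the opening and the grip force at its end, in the units of the state.
- sense(): the state, without advancing time (a new reading comes with each control period).
- snapshot(name): name is "side" or "top"; returns a dict with "img" (420x560x3 uint8, red, green, blue), "fx", "fy", "cx", "cy" (pixels), "extrinsics" (4x4, takes a point from camera to world coordinates). Camera axes: x right, y down, z forward; pixel columns grow to the right and rows downward; lengths in mm; the calibration is good to about 2 mm. A picture is of the moment at which its call begins. There is no depth.
- hand_in(): hands the job in; it is judged then, once.
The state is a dict: "time": time; "joint_pos": joint angles; "qd": joint speeds; "joint_efforts": joint torques, N m; "tool_pos": TCP position; "tcp_rot": TCP orientation; "ft_force": force on the tool from outside, world axes, zero at the start; "wrist_torque": the same for the moment, N m; "finger_gap": finger opening in mm; "grip_force": force on a finger pad.
Only numpy, scipy, OpenCV 4.12 (cv2) and the standard library are available. Lean on these libraries where they do the work, as an engineer would, in place of code of your own. Each camera call takes 0.05 s, during which the arm holds its last target. There are 200 camera calls.

## Working session

There is one attempt and no reset: what is moved stays moved. The work goes in short steps, Python scripts to look and compute and a shell command to move; the robot and the scene stay as the last step left them, time stands still between calls to the robot, and variables do not carry over. Pictures are saved under pics/ and viewed, at most 10 in all, crops included, and the job is handed in when it is done.

```bash
mkdir -p pics; python3 - <<'E'
from bench import *
import cv2
for n in("top","side"):
    s=snapshot(n); cv2.imwrite(f"pics/{n}0.png",cv2.resize(s["img"][:,:,::-1],(784,588),interpolation=cv2.INTER_CUBIC)); print(n,s["fx"],s["fy"],s["cx"],s["cy"],s["extrinsics"])
s=sense();print(s)
E
```

```text
top 388.62280609332197 388.62280609332197 278.18570567084794 205.5163241549791 [[-6.21299426e-02 -9.77397968e-01  2.02071972e-01  3.10158406e+02]
 [-9.98049950e-01  6.20620945e-02 -6.67792291e-03 -1.58124202e+01]
 [-6.01402154e-03 -2.02092821e-01 -9.79347907e-01  1.10305737e+03]
 [ 0.00000000e+00  0.00000000e+00  0.00000000e+00  1.00000000e+00]]
side 420.19233496844737 420.19233496844737 280.6365667326944 208.61071973092407 [[-9.64100980e-01 -1.76812677e-01  1.98107488e-01  2.39535008e+02]
 [-2.64919273e-01  5.89662668e-01 -7.62965082e-01  1.08723159e+03]
 [ 1.80853089e-02 -7.88057876e-01 -6.15335442e-01  9.63086739e+02]
 [ 0.00000000e+00  0.00000000e+00  0.00000000e+00  1.00000000e+00]]
{'time': 0.1, 'joint_pos': array([-7.56536930e+01,  7.51189609e+00,  8.53235643e+01,  3.10911158e-03,
        8.72631151e+01, -4.89318448e+00]), 'qd': array([ 0.05207701, -0.08817643, -0.10069981, -0.00501792, -0.05800294,
        0.00842638]), 'joint_efforts': array([ 1.24604074e-03, -5.70952392e+01, -5.01941621e+01, -2.88493402e-04,
        8.16798827e-03, -1.70771369e-05]), 'tool_pos': array([ 197.6877924 , -566.27448122,  403.73243949]), 'tcp_rot': array([-1.79902049e+02, -1.15023148e-02,  1.92393305e+01]), 'ft_force': array([-0.28267325,  0.39463568, -0.67937716]), 'wrist_torque': array([0.00633537, 0.03564484, 0.00919623]), 'grip_force': 0.0, 'finger_gap': 85.3333961138592}
```

View pics/top0.png

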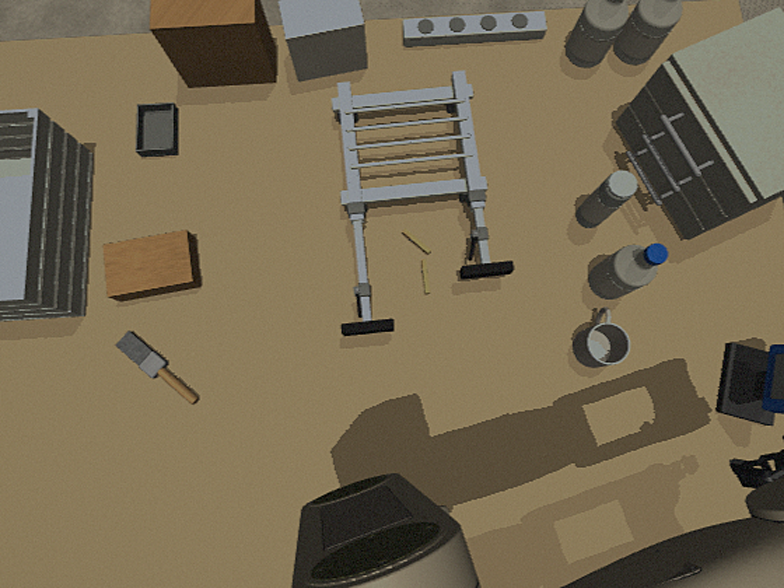

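View pics/side0.png

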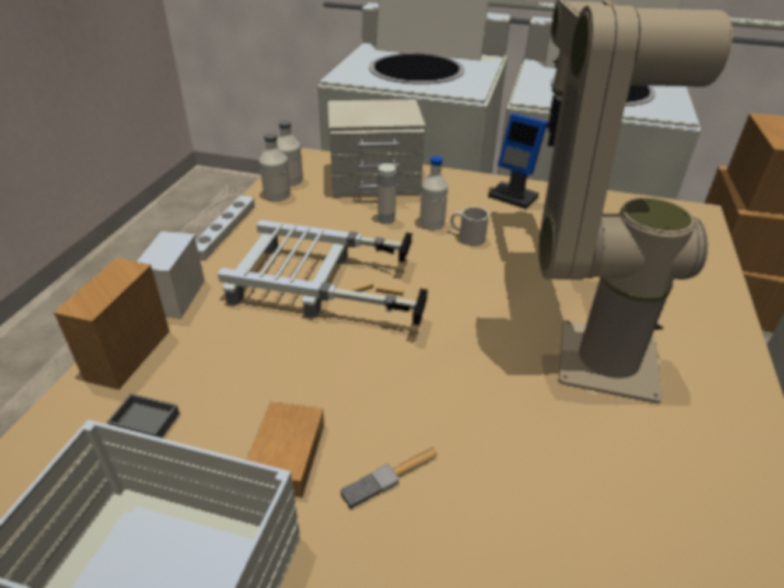

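The loose leg is the right one (foot near (487,270), open lever near (473,247)). The set leg's foot is near (367,327). Zooming in.

```bash
python3 - <<'E'
from bench import *
import cv2
s=snapshot("top"); cv2.imwrite("pics/c1.png",cv2.resize(s["img"][135:245,235:375,::-1],None,fx=5,fy=5,interpolation=cv2.INTER_CUBIC))
E
```

```text
(no output)
```

View pics/c1.png

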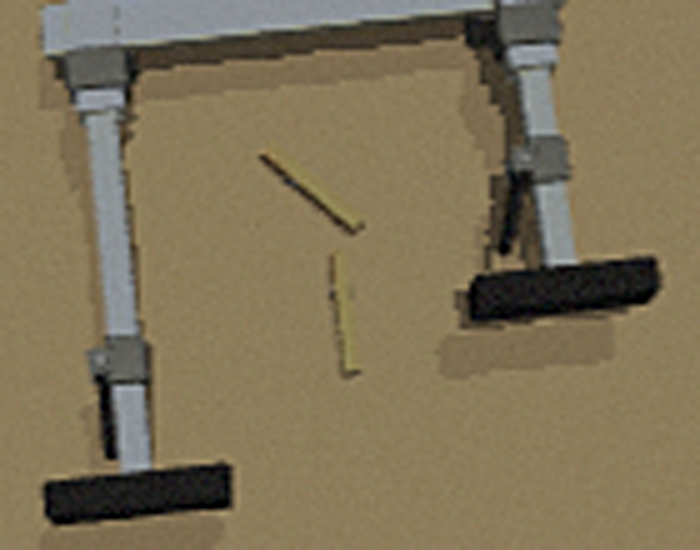

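```bash
cat > h.py <<'E'
from bench import *
import numpy as np
def world(s,px,z):
    T=s["extrinsics"];d=T[:3,:3]@[(px[0]-s["cx"])/s["fx"],(px[1]-s["cy"])/s["fy"],1];return T[:3,3]+d*(z-T[2,3])/d[2]
def crop(u,v,x0=235,y0=135,k=5): return ((u+.5)/k-.5+x0,(v+.5)/k-.5+y0)
E
python3 - <<'E'
from h import *
s=snapshot("top")
P={k:world(s,crop(*p),z)[:2] for k,(p,z) in dict(sL=((44,485),93),sR=((231,464),93),lL=((471,279),93),lR=((657,258),93),
 sbar=((134,468),83),sbar2=((101,113),83),lbar=((559,264),83),lbar2=((533,70),83),tip=((504,250),86),pin=((519,170),86)).items()}
for k in P: print(k,P[k].round(1))
for a,b in(("sR","sL"),("lR","lL")):
    d=P[b]-P[a]; print(np.linalg.norm(d),np.degrees(np.arctan2(-d[0],d[1])),(P[a]+P[b])/2)
for a,b in(("sbar","sbar2"),("lbar","lbar2")):
    d=P[b]-P[a]; print(np.degrees(np.arctan2(d[1],d[0])))
E
```

```text
sL [454.7  72.6]
sR [459.6 -25.9]
lL [ 551.2 -160.3]
lR [ 556.4 -260.6]
sbar [462.2  25.4]
sbar2 [660.2  33. ]
lbar [ 558.9 -209.9]
lbar2 [ 669.7 -206.4]
tip [ 567.8 -180.5]
pin [ 612.1 -192.8]
98.58239274762255 2.8533359111105763 [457.17505884  23.3278723 ]
100.48554991947452 2.9677899818338545 [ 553.77441704 -210.47118703]
2.198628626105678
1.8308355648955
```

```bash
python3 -m jog '0 0 -0.2 0 0 0.138 -1; 0 0 -0.1 0 0 0.138 -1; 0.3 -0.26 0 0 0 0 -1; 0.4 -0.35 0 0 0 0 -1; 0.4 -0.35 0 0 0 0 -1'; python3 -m jog '0.4 -0.35 0 0 0 0 -1; 0.4 -0.35 0 0 0 0 -1; 0.4 -0.35 0 0 0 0 -1;0.4 -0.35 0 0 0 0 -1;0.4 -0.35 0 0 0 0 -1'; python3 -m jog '0.4 -0.35 0 0 0 0 -1; 0.2 -0.18 0 0 0 0 -1; 0 0 0 0 0 0 -1; 0 0 0 0 0 0 -1'
```

```text
time: 0.82
tool_pos: [303.8, -464.4, 434.4]
tcp_rot: [-180.0, -0.0, 2.6]
ft_force: [0.5, -0.5, 0.4]
finger_gap: 85.6
grip_force: 0.0
time: 1.45
tool_pos: [495.7, -279.9, 434.6]
tcp_rot: [180.0, 0.0, 2.7]
ft_force: [-0.1, -1.4, -0.3]
finger_gap: 85.4
grip_force: 0.0
time: 1.95
tool_pos: [551.9, -225.9, 434.4]
tcp_rot: [180.0, 0.0, 2.7]
ft_force: [0.1, -0.1, -0.4]
finger_gap: 84.9
grip_force: 0.0
```

```bash
python3 -m jog '0.2 -0.193 0.2 0 0 0 -1; 0 0 0.5 0 0 0 -1; 0 0 0.5 0 0 0 -1; 0 0 0.2 0 0 0 -1;0 0 0 0 0 0 -1'; python3 - <<'E'
from h import *
import cv2
a=snapshot("side")["img"][150:240,230:320,::-1];b=snapshot("top")["img"][130:240,235:375,::-1]
a=cv2.resize(a,(395,430),interpolation=cv2.INTER_CUBIC);b=cv2.resize(b,(400,314),interpolation=cv2.INTER_CUBIC)
o=np.zeros((430,795,3),np.uint8);o[:,:395]=a;o[:314,395:]=b
cv2.imwrite("pics/d.png",o)
E
```

```text
time: 2.58
tool_pos: [570.4, -205.9, 293.7]
tcp_rot: [-179.9, 0.1, 2.6]
ft_force: [0.6, -1.0, 0.4]
finger_gap: 85.2
grip_force: 0.0
```

View pics/d.png

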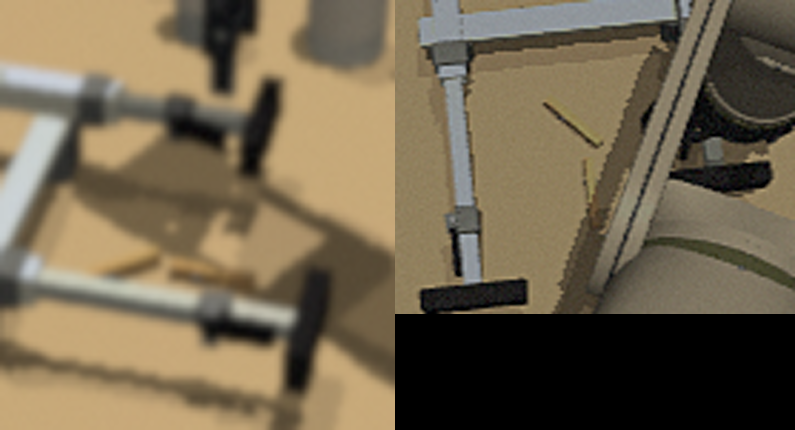

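In the side view (left half) the fingers end at about (222,90), above the bar just behind the loose foot at (262,125). The top view is mostly hidden by the arm. Next is the descent.

```bash
python3 -m jog '0 0 0.2 0 0 0 -1; 0 0 0.2 0 0 0 -1; 0 0 0.15 0 0 0 -1; 0 0 0.1 0 0 0 -1;0 0 0 0 0 0 -1'; python3 -m jog '0 0 0 0 0 0 -1;0 0 0 0 0 0 -1';  python3 - <<'E'
from h import *
import cv2
a=snapshot("side")["img"][150:240,230:330,::-1]
cv2.imwrite("pics/e.png",cv2.resize(a,None,fx=6,fy=6,interpolation=cv2.INTER_CUBIC))
E
```

```text
time: 3.3
tool_pos: [570.8, -205.1, 228.3]
tcp_rot: [-179.9, 0.1, 2.7]
ft_force: [0.6, 0.3, -0.1]
finger_gap: 85.6
grip_force: 0.0
time: 3.55
tool_pos: [571.7, -205.5, 230.6]
tcp_rot: [180.0, -0.1, 2.7]
ft_force: [-0.4, -0.1, 0.2]
finger_gap: 85.5
grip_force: 0.0
```

View pics/e.png

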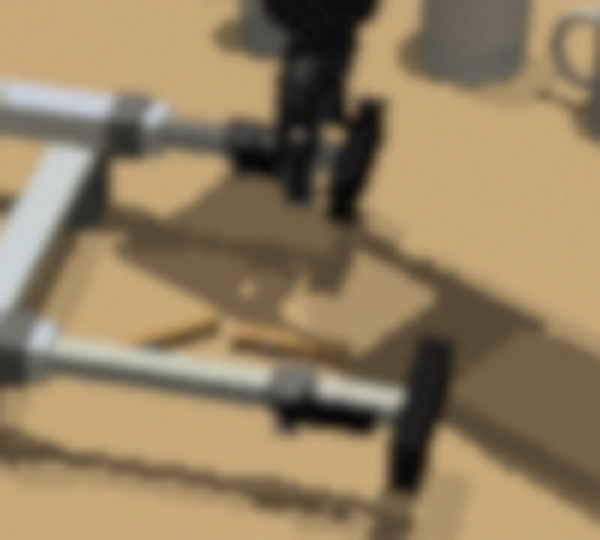

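The finger is at about (300,170), astride the bar, with a small gap before the foot at (350,165). Pulling gently to find contact.

```bash
python3 -m jog '-0.03 0 0.02 0 0 0 -1; -0.03 0 0 0 0 0 -1;0 0 0 0 0 0 -1;0 0 0 0 0 0 -1'; python3 -m jog '-0.06 0 0 0 0 0 -1;0 0 0 0 0 0 -1;0 0 0 0 0 0 -1'; python3 -m jog '-0.06 0 0 0 0 0 -1;0 0 0 0 0 0 -1;0 0 0 0 0 0 -1'
```

```text
time: 4.1
tool_pos: [565.6, -205.7, 228.1]
tcp_rot: [180.0, -0.1, 2.7]
ft_force: [6.0, -0.9, -1.3]
finger_gap: 85.1
grip_force: 2.6
time: 4.47
tool_pos: [559.5, -206.0, 228.0]
tcp_rot: [180.0, -0.0, 2.7]
ft_force: [4.2, 0.4, 0.7]
finger_gap: 85.4
grip_force: 2.1
time: 4.85
tool_pos: [553.5, -206.2, 228.0]
tcp_rot: [180.0, -0.0, 2.7]
ft_force: [4.7, -0.1, 1.3]
finger_gap: 85.3
grip_force: 2.1
```

```bash
python3 -m jog '-0.15 0 0 0 0 0 -1;-0.15 0 0 0 0 0 -1;-0.15 0 0 0 0 0 -1;-0.15 0 0 0 0 0 -1;-0.05 0 0 0 0 0 -1'; python3 -m jog '0 0 0 0 0 0 -1;0 0 0 0 0 0 -1'; python3 - <<'E'
from h import *
import cv2
a=snapshot("side")["img"][150:240,240:330,::-1];b=snapshot("top")["img"][160:250,235:375,::-1]
cv2.imwrite("pics/f.png",np.vstack([cv2.resize(a,(300,300),interpolation=cv2.INTER_CUBIC).copy() if 0 else cv2.copyMakeBorder(cv2.resize(a,(280,280),interpolation=cv2.INTER_CUBIC),0,0,0,280,0),cv2.resize(b,None,fx=4,fy=4,interpolation=cv2.INTER_CUBIC)[:310]]))
E
```

```text
time: 5.48
tool_pos: [488.4, -209.2, 228.1]
tcp_rot: [180.0, -0.1, 2.7]
ft_force: [8.0, 0.6, -2.3]
finger_gap: 85.1
grip_force: 4.0
time: 5.72
tool_pos: [488.7, -209.1, 228.0]
tcp_rot: [-180.0, -0.1, 2.7]
ft_force: [5.7, 0.9, -0.7]
finger_gap: 85.5
grip_force: 2.8
```

View pics/f.png

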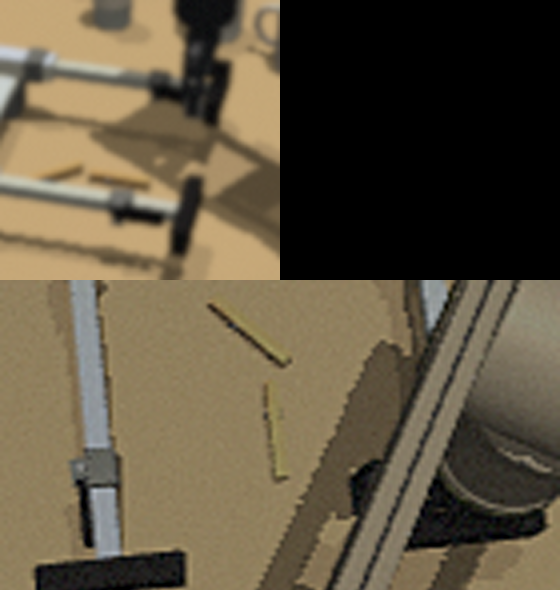

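The loose foot now shows to the right of the arm in the top view, right end at about (545,512–535). I need a bigger crop with both feet whole.

```bash
python3 - <<'E'
from h import *
import cv2
s=snapshot("top");b=s["img"][200:250,235:385,::-1]
cv2.imwrite("pics/g.png",cv2.convertScaleAbs(cv2.resize(b,None,fx=5,fy=5,interpolation=cv2.INTER_CUBIC),alpha=1.8,beta=20))
E
```

```text
(no output)
```

View pics/g.png

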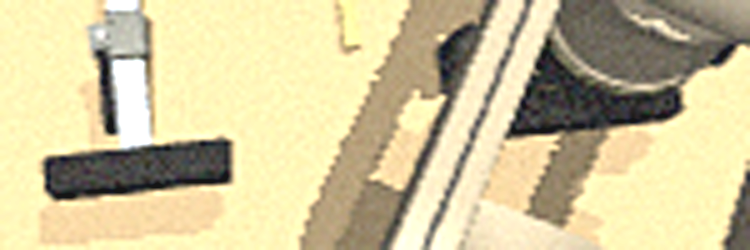

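```bash
python3 - <<'E'
from h import *
s=snapshot("top");c=lambda u,v:world(s,crop(u,v,235,200),57)[:2]
a,b,d,e=c(50,199),c(231,182),c(510,134),c(680,116)
print(a,b,d,e,sense()["tool_pos"])
for p,q in((a,b),(d,e)): print(np.degrees(np.arctan2(-(p-q)[0],(p-q)[1])))
for yaw in(2.2,2.5,2.7,3):
    x=np.array([np.cos(np.radians(yaw)),np.sin(np.radians(yaw))]); print(yaw,[round(float(p@x),1) for p in(a,b,d,e)],((d+e)/2-(a+b)/2)@x)
E
```

```text
[438.46629673  73.40578508] [441.52686515 -24.77135081] [ 458.14149431 -177.67523885] [ 462.16697843 -270.78684774] [ 488.76641462 -209.13062919  228.04997284]
1.7855570940007508
2.475520690849611
2.2 [441.0, 440.3, 451.0, 451.4] 10.60157438055853
2.5 [441.3, 440.0, 450.0, 449.9] 9.296946955929723
2.7 [441.4, 439.9, 449.3, 448.9] 8.42705153109529
3 [441.7, 439.6, 448.2, 447.4] 7.122019179695613
```

```bash
python3 - <<'E'
from h import *
import cv2
s=snapshot("top");I=cv2.GaussianBlur(cv2.imread("pics/top0.png"),(0,0),1).astype(float)
G=I[:,:,0] # blue: white high, table low
def edge(p,q,z,n=40,w=6):
    p,q=np.array(p,float),np.array(q,float);t=(q-p)/np.linalg.norm(q-p);nn=np.array([-t[1],t[0]]);k=np.arange(-w,w+.01,.25);pts=[]
    for f in np.linspace(.05,.95,n):
        xy=(p+f*(q-p))+k[:,None]*nn
        v=cv2.remap(G.astype(np.float32),xy[None,:,0].astype(np.float32),xy[None,:,1].astype(np.float32),1)[0]
        g=np.abs(np.gradient(v));i=g.argmax();g=np.where(abs(k-k[i])<1.5,g,0);pts.append(xy[i]+nn*((g*k).sum()/g.sum()-k[i]))
    W=np.array([world(s,((u+.5)/1.4-.5,(v+.5)/1.4-.5),z)[:2] for u,v in pts])
    vx,vy,x0,y0=cv2.fitLine(W.astype(np.float32),cv2.DIST_HUBER,0,.01,.01).ravel()
    r=(W-[x0,y0])@[-vy,vx];a=np.degrees(np.arctan2(vy,vx));print(round((a+45)%90-45,2),(x0,y0),"rms",r.std().round(2))
edge((339,112),(344,188),88)     # set tube left
edge((355,222),(361,285),83)     # set bar left
edge((466,100),(485,178),88)     # loose tube right (approx)
edge((355,95),(452,88),96)       # rear bar back edge
edge((366,187),(464,180),96)     # front bar back edge
edge((344,325),(392,320),93)     # set foot back
edge((463,267),(511,262),93)
for y in (117,0): pass
E
```

```text
2.66 (np.float32(808.80225), np.float32(52.9718)) rms 0.43
2.27 (np.float32(590.27637), np.float32(23.643545)) rms 4.86
2.54 (np.float32(808.2809), np.float32(-213.47806)) rms 0.43
2.41 (np.float32(927.9039), np.float32(-76.36865)) rms 0.51
2.49 (np.float32(725.2405), np.float32(-85.508896)) rms 0.42
2.29 (np.float32(458.94443), np.float32(20.78522)) rms 0.41
2.36 (np.float32(556.0181), np.float32(-212.5037)) rms 1.61
```

```bash
python3 -m jog '-0.05 0 0 0 0 0 -1;-0.04 0 0 0 0 0 -1;0 0 0 0 0 0 -1;0 0 0 0 0 0 -1'; cat > m.py <<'E'
from h import *
import cv2
s=snapshot("top");Im=np.mean([s["img"]]+[snapshot("top")["img"] for _ in range(3)],0)
G=cv2.GaussianBlur(Im[:,:,0],(0,0),.7).astype(np.float32)
def front(u0,u1,v0,v1):  # crop5 coords line, front lower edge
    W=[]
    for f in np.linspace(0.05,.95,30):
        x,y=crop(u0+f*(u1-u0),v0+f*(v1-v0),235,200);k=np.arange(-5,5.01,.1)
        v=cv2.remap(G,np.full((1,len(k)),x,np.float32),(y+k)[None].astype(np.float32),1)[0]
        g=np.gradient(v);i=g.argmax();g=np.where(abs(k-k[i])<1.2,g.clip(0),0);W.append(world(s,(x,y+(g*k).sum()/g.sum()),57)[:2])
    W=np.array(W);t=np.radians(2.5);X=np.array([np.cos(t),np.sin(t)]);p=W@X
    print(np.median(p).round(2),p.std().round(2),W.mean(0).round(1),np.degrees(np.polyfit(W[:,1],W[:,0],1)[0]).round(2));return np.median(p)
import sys
d=float(sys.argv[1])
a=front(55,228,199,182);b=front(520,675,133+d,116+d);print("remaining",b-a,sense()["tool_pos"])
E
python3 m.py 18
```

```text
time: 6.48
tool_pos: [479.7, -209.5, 228.0]
tcp_rot: [-180.0, -0.1, 2.7]
ft_force: [6.5, 0.2, 1.4]
finger_gap: 85.4
grip_force: 2.9
440.07 0.49 [439.4  23.8] -2.69
438.9 0.42 [ 449.2 -224.5] -2.69
remaining -1.1684004201341054 [ 479.79312899 -209.54413092  228.04268984]
```

```bash
python3 -m jog '0.007 0.007 0 0 0 0 -1;0 0 0 0 0 0 -0.5;0 0 0 0 0 0 -0.2;0 0 0 0 0 0 0;0 0 0 0 0 0 0' 40; python3 -m jog '0 0 0 0 0 0 1;0 0 0 0 0 0 1;0 0 0 0 0 0 1;0 0 0 0 0 0 1;0 0 0 0 0 0 1'; python3 -m jog '0 0 0 0 0 0 1;0 0 0 0 0 0 1;0 0 0 0 0 0 1;0 0 0 0 0 0 1;0 0 0 0 0 0 1'; python3 m.py 18
```

```text
time: 7.3
tool_pos: [480.7, -209.5, 228.2]
tcp_rot: [-179.9, -0.1, 2.7]
ft_force: [5.3, 6.8, 5.1]
finger_gap: 43.2
grip_force: 5.0
time: 7.92
tool_pos: [480.9, -211.5, 228.7]
tcp_rot: [179.8, -0.2, 2.7]
ft_force: [7.0, -7.1, -0.2]
finger_gap: 22.6
grip_force: 44.0
time: 8.55
tool_pos: [480.9, -211.5, 228.7]
tcp_rot: [179.8, -0.2, 2.7]
ft_force: [7.2, -7.3, 0.2]
finger_gap: 22.2
grip_force: 44.0
440.04 0.41 [439.4  23.8] -2.56
440.29 0.41 [ 450.6 -224.6] -2.45
remaining 0.24314857388412747 [ 480.91780057 -211.47461321  228.71173766]
```

```bash
python3 -m jog '0 0.015 0 0 0 0 1;0 0 0 0 0 0 1;0 0 0 0 0 0 1'; python3 m.py 18; python3 - <<'E'
from h import *
import cv2
a=snapshot("side")["img"][155:240,245:335,::-1]
cv2.imwrite("pics/i.png",cv2.convertScaleAbs(cv2.resize(a,None,fx=7,fy=7,interpolation=cv2.INTER_CUBIC),alpha=1.7,beta=20))
E
```

```text
time: 9.12
tool_pos: [481.0, -212.0, 228.7]
tcp_rot: [179.9, -0.1, 2.7]
ft_force: [6.8, 0.8, 3.4]
finger_gap: 22.2
grip_force: 42.0
440.01 0.44 [439.4  23.8] -2.65
440.28 0.44 [ 450.5 -224.6] -2.76
remaining 0.2680111829083671 [ 481.01369606 -211.94444846  228.71250664]
```

View pics/i.png

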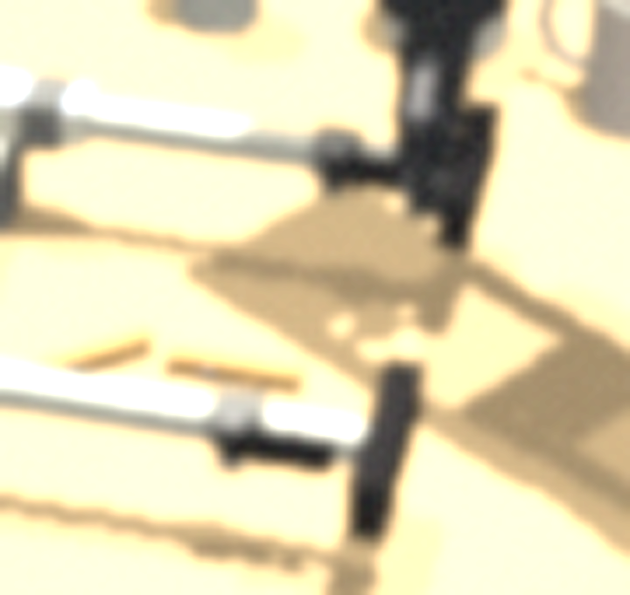

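The black lever lies along the bar, from the collar at (335,160) into the fingers at (420,170), in line with the leg like the set leg's shut lever. The feet agree to about 0.3 mm, the grip is steady and the wrist is nearly unloaded sideways. Handing in.

```bash
python3 -c "
from bench import *
print(hand_in())"
```

```text
the job is handed in; nothing more can be done
None
```

The loose leg is drawn out until its foot is level with the set leg's foot (within about 0.3 mm by camera), and it is held there with the cam lever squeezed shut. The job was handed in with the arm still holding it at about 9 s on the robot's clock.

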